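# Read the batch code on a blister strip with the hand loupe

### The arm

A 6-joint arm with a two-finger parallel gripper is mounted at the origin on the work surface. World frame = base frame: x ahead of the robot, y to its left, z up, the work surface at z = 0. Lengths are in m, angles in rad, forces in N, time in s.
With the tool pointing down it reaches from about 0.325 to 0.85 m from the base axis. Payload 15.5 kg.
Tool frame: the origin (TCP) lies midway between the tips of the shut fingers; the grasp point (between the pads) lies grip_point_offset behind it (grip_point_offset is the distance from the TCP to the grasp point, in m); z points along the fingers, y is the direction in which the jaws open and shut (so a half turn about z gives the same grasp; the last joint's range is limited). The gripper opens to 91 mm and grips with 3 to 60 N. Pads are 32 mm wide; open, the fingers measure 118 mm over their backs; the gripper's body (76 mm by 178 mm) begins 60 mm behind the grasp point.
Start: joints at [-1.379, 0.494, 1.345, -0, 1.302, -0.096], TCP at [0.177, -0.599, 0.18] pointing down, gripper open.
Joint ranges: [-2.91, 2.91], [-0.82, 2.16], [0.22, 2.67], [-1.22, 4.37], [0.12, 2.79], [-3.08, 3.08]. Speed limits (rad/s): [1.89, 1.89, 2.57, 3.01, 3.01, 3.01].

### API

Orientations are given as [roll, pitch, yaw] about the fixed x, y, z axes, in that order (R = Rz(yaw) Ry(pitch) Rx(roll)).
In Python, from cell import observe, capture, camera_params, sign_off, look_for, grip_point_offset gives the robot as it stands. The module is installed in compiled form; this text tells all that it offers.
- The arm moves only by the tool arm_command, never from a script. Its argument "steps" is a list of rows, each a list of 5 numbers: the shift along the tool's x, y, z each as a share of 0.05 m, from -1 to 1, then the turn about the tool's z as a share of 90 degrees, from -1 to 1, then the opening, from 0 (shut) to 1 (fully open). In form: [[x, y, z, spin, fingers], ...]. A call has 1 to 12 rows; each row shifts and turns the commanded pose from where the row before left it, along the tool's axes as they then stand; what a row does not reach is not made up. A row lasts 1/8 s, in which the tool goes at most 62.5 mm and 10.7 degrees, less where a joint would pass 70% of its speed; a pose out of reach is approached as far as the arm can. A call with a number of a shift or a turn outside -1 to 1 is refused whole. A call with a gripper value outside its range is refused whole. The fingers move at their own pace and stop on an object; the grip force is fixed at half the most. Time passes only in rows, so rows that do not move let the fingers close. It gives the time, the measured TCP pose, the force and the opening at its end, in the units of the state.
- observe(): the state, without advancing time (a new reading comes with each control period).
- capture(name): name is "scene" or "top"; returns the picture (384x512x3 uint8, red, green, blue); there is no depth.
- camera_params(name): a dict with "fovy" (degrees; the focal length in pixels is half the picture's height over the tangent of half this angle, whatever the lens; pixels are square), "cx", "cy" (the principal point, pixels), "pose" (4x4, takes a point from camera to world coordinates). Camera axes: x right, y down, z forward; pixel columns grow to the right and rows downward; lengths in m; the calibration is good to about 2 mm. A picture is of the moment at which its call begins. camera_params takes no time and is no camera call.
- sign_off(): hands the job in, once; it reports no verdict.
Trained networks look in the newest picture that a camera, given by its name, has taken for a name from the list of things; names that differ only in an ending like _2 or _b are one class to them, and where a whole thing is asked for, a point or a joint stands for the part that bears it (a point fixed in the world has none). Each returns a list of dicts, best first, with "conf" (0 to 1); they miss things now and then, are a little off and sometimes report something else, mostly with a low value. They report only what shows in the picture. A call takes as long as a camera call. They do not tell look-alikes from the thing itself.
- look_for(label, camera): "centre" ([column, row] as shares, 0 to 1, of the picture: columns of its width, rows of its height, amid what is visible of it).
The state is a dict: "clock": time; "q": joint angles; "joint_velocities": joint speeds; "joint_torque": joint torques, N m; "tool_pos": TCP position; "ee_rot": TCP orientation; "force": force on the tool from outside, world axes, zero at the start; "ft_torque": the same for the moment, N m; "opening": finger opening in m.
Only numpy, scipy, OpenCV 4.12 (cv2) and the standard library are available. Lean on these libraries where they do the work, as an engineer would, in place of code of your own. Each camera call takes 0.05 s, during which the arm holds its last target. There are 200 camera calls.

### The job

The tiny batch code on the end tab of the blister strip on the inspection stand has to be read. Pull the top (teal) drawer of the desk drawer unit well open by its bar, take the hand loupe out by its handle, keeping fingers off the lens and its frame, and hold it still and level, the lens centred above the code tab and the mid-plane of its frame at the height of the red focus pointer on the stand's column. Finish while holding it there in the gripper, resting on nothing; do not shift the strip or the pointer, nor disturb the other things on the counter; the drawer may stay open.

Things in the scene. Friction and masses are not known exactly. Their poses are not given: they have to be found in the camera images.
- drawer_unit: white desk drawer unit, 260 mm deep (its x) x 270 wide (its y) x 150 high, fixed, with two drawers, teal above and pink below. Origin at the foot of its front, mid-width; the front faces its own -x: drawers slide out along -x. Two low cartons lie on the rear half of its top, up to 172 mm above the counter. The top drawer's side walls end 122 mm, its front panel 136 mm above the counter.
- drawer_top (a joint): how far the top (teal) drawer is out, in m: 0 shut, 0.18 at its stop; starts up to 15 mm ajar, slides with 2 N of friction, stays where left. Inside 227 mm long x 240 wide, with a grey foam floor 90 mm above the counter. The loupe lies on the foam in the front half, handle across the drawer, and rides along; free to lift once the drawer is out 150 mm. A spatula lies farther back.
- drawer_handle (a point): centre of the top drawer's white bar: 11 mm thick, 120 mm long along the drawer front (the unit's y), 35 mm in front of the front panel, 30 mm below the unit's top. It has free space of 29 mm between bar and panel, so a finger fits behind it from above.
- loupe_handle (a point): where to hold the loupe: on the middle line of its handle, 6.5 mm above the underside, 62 mm from the lens centre, near the balance point. The black handle is a flat-sided bar 16 mm wide x 13 mm high, from 40 to 120 mm from the lens centre. x points along the handle to the lens, z up. Weight about 100 g.
- loupe_lens (a point): centre of the lens of the loupe, at the mid-plane of its frame: a black round frame of 60 mm outer diameter and 13 mm high, around clear glass. Lies 62 mm along +x of the handle point, same axes; z is the normal of the lens.
- inspection_stand: grey inspection stand fixed to the counter: a base plate 250 mm (its x) x 200 mm (its y) x 18 mm high with a white lit top and, 102 mm along its +x from the middle, a 12 mm steel column with scale rings, 178 mm high above the counter. Origin at the centre of its underside.
- focus_mark (a point): tip of the red focus pointer that is clamped on the stand's column at the working distance of the loupe; it points to the stand's -x, 29 mm out from the column's axis. Its height, 80 to 130 mm above the counter, marks where the mid-plane of the lens frame must be.
- strip_code (a point): centre of the white code tab (14 x 34 mm with a black line) at the end of the silver blister strip with orange tablets that lies loose on the stand: strip 80 x 36 mm, card 2 mm thick, tablets up to 6 mm high; the point is on the card's top, 20 mm above the counter, 32 mm from the strip's middle. x points along the strip, off its tab end; z up.
Things that resemble listed ones, but are neither listed nor needed, are in the scene too. Leave any green or yellow look-alike of the part that bears strip_code alone.

How it is judged:
On the way, in this order (a step that is already met when the one before it is completed fails the run):
1. the top drawer is pulled out at least 130 mm (value of joint drawer_top above 0.13 m), for 0.2 s.
2. the loupe is lifted off the drawer's foam in the gripper (height (world z) of loupe_lens above 0.115 m and contact force between loupe and the fingers above 1 N and contact force between loupe and drawer_unit below 0.1 N), for 0.2 s.
At the end, for the whole second after the job is handed in: The gripper holds the loupe still, touching neither stand, strip nor drawer unit, level within 0.1 rad (6 degrees), the lens centre within 10 mm of plumb above the middle of the code tab and within 6 mm of the height of the red pointer's tip; strip and pointer are where they were (5 mm, 4 mm) (z of loupe_lens in the frame of focus_mark between -0.006 and 0.006 m and horizontal distance between loupe_lens and strip_code below 0.01 m and angle between loupe_lens's own z axis and vertical below 0.1 rad and contact force between loupe and the fingers above 1 N and contact force between loupe and inspection_stand below 0.1 N and contact force between loupe and strip below 0.1 N and contact force between loupe and drawer_unit below 0.1 N and linear speed of loupe below 0.01 m/s and angular speed of loupe below 0.1 rad/s and distance of strip_code from where it was at the start of the episode below 0.005 m and distance of focus_mark from where it was at the start of the episode below 0.004 m); the arm keeps its last pose, push and grip.
It fails at once if the fingers press on the lens or its frame (contact force between loupe_c0 and the fingers above 1 N).
It fails at once if the strip is shifted on the stand (distance of strip_code from where it was at the start of the episode above 0.005 m).
It fails at once if the focus pointer is moved (distance of focus_mark from where it was at the start of the episode above 0.004 m).
It fails at once if something else on the counter is disturbed (distance of any of amber_bottle, white_jar, terminal, marker, carton, counting_tray, strip_spare from where it was at the start of the episode above 0.03 m).
It also fails if it takes over 51 s, if anything falls off the work surface, if the arm or the gripper's body presses on something with over 40 N, if the wrist force passes 120 N, or if a joint passes its speed limit or range.

## Working session

There is one attempt and no reset: what is moved stays moved. The work goes in short steps, Python scripts to look and compute and a tool call to move; the robot and the scene stay as the last step left them, time stands still between calls to the robot, and variables do not carry over. Pictures are saved under pics/ and viewed, about 8 in all and at most 12, crops included, and the job is handed in when it is done.

Besides the shell and the picture viewer there is one more tool, called after ">>>" as name(argument=value, ...), one argument or row to a line, values as JSON. arm_command: Moves the arm, as the interface text tells. Its arguments: {"type":"object","properties":{"steps":{"type":"array"}},"required":["steps"]}

```bash
mkdir -p pics; cat > h.py <<'E'
import numpy as np, cv2
from cell import *
def ray(cam,u,v):
    p=camera_params(cam); f=192/np.tan(np.radians(p["fovy"])/2)
    T=np.array(p["pose"]); d=T[:3,:3]@np.array([(u-p["cx"])/f,(v-p["cy"])/f,1.]); return T[:3,3],d
def atz(cam,u,v,z):
    o,d=ray(cam,u,v); return o+d*(z-o[2])/d[2]
def proj(cam,P):
    p=camera_params(cam); f=192/np.tan(np.radians(p["fovy"])/2); T=np.array(p["pose"])
    c=T[:3,:3].T@(np.array(P)-T[:3,3]); return np.array([p["cx"]+f*c[0]/c[2],p["cy"]+f*c[1]/c[2]])
def tri(a,b):
    A=[];B=[]
    M=np.zeros((3,3));w=np.zeros(3);
    for o,d in (a,b):
        d=d/np.linalg.norm(d);Q=np.eye(3)-np.outer(d,d);M+=Q;w+=Q@o
    x=np.linalg.solve(M,w); return x,[np.linalg.norm(np.cross(x-o,d/np.linalg.norm(d))) for o,d in(a,b)]
def save(cam,name,box=None,s=1):
    im=capture(cam)[:,:,::-1]
    if box: im=im[box[1]:box[3],box[0]:box[2]]
    cv2.imwrite(f"pics/{name}.png",cv2.resize(im,None,fx=s,fy=s,interpolation=cv2.INTER_CUBIC))
E
python3 - <<'E'
from h import *
np.set_printoptions(precision=3,suppress=True)
a=capture("scene")[:,:,::-1];b=capture("top")[:,:,::-1]
cv2.imwrite("pics/s0.png",cv2.resize(a,(800,600)));cv2.imwrite("pics/t0.png",cv2.resize(b,(800,600)))
for c in("scene","top"):
    p=camera_params(c);print(c,p["fovy"],p["cx"],p["cy"],np.array(p["pose"]))
    for l in("drawer_unit","drawer_handle","loupe_handle","loupe_lens","inspection_stand","focus_mark","strip_code"):
        print(l,[(round(r["centre"][0]*512),round(r["centre"][1]*384),round(r["conf"],2)) for r in look_for(l,c)[:4]])
o=observe();print(o,grip_point_offset)
E
```

```text
scene 50.754290454133624 255.4058936041366 193.87915518574874 [[-0.753  0.521 -0.401  1.032]
 [ 0.658  0.606 -0.447  0.539]
 [ 0.01  -0.6   -0.8    0.996]
 [ 0.     0.     0.     1.   ]]
drawer_unit [(234, 273, 0.74)]
drawer_handle [(231, 273, 0.7), (296, 241, 0.62)]
loupe_handle []
loupe_lens []
inspection_stand [(188, 153, 0.86)]
focus_mark [(166, 152, 0.62)]
strip_code [(201, 149, 0.79), (147, 196, 0.7), (271, 143, 0.55), (240, 180, 0.52)]
top 57.04558513448998 259.4794009927364 194.27473592476895 [[-0.022 -0.98   0.196  0.414]
 [-0.999  0.016 -0.034  0.028]
 [ 0.03  -0.196 -0.98   0.861]
 [ 0.     0.     0.     1.   ]]
drawer_unit [(176, 106, 0.75)]
drawer_handle [(166, 160, 0.7)]
loupe_handle []
loupe_lens []
inspection_stand [(377, 194, 0.93)]
focus_mark [(377, 147, 0.41)]
strip_code [(341, 113, 0.93), (369, 206, 0.92), (329, 288, 0.82)]
{'clock': 0.8, 'q': array([-1.379,  0.494,  1.346,  0.   ,  1.302, -0.096]), 'joint_velocities': array([ 0.001, -0.001,  0.001, -0.001, -0.   ,  0.001]), 'joint_torque': array([ -0.005, -87.863, -38.225,   0.07 ,   0.044,   0.   ]), 'tool_pos': array([ 0.177, -0.599,  0.18 ]), 'ee_rot': array([-3.142, -0.   ,  0.287]), 'force': array([ 0.12 , -0.347, -0.547]), 'ft_torque': array([-0.015, -0.016,  0.025]), 'opening': 0.09107477743766522} 0.0188
```

View pics/s0.png

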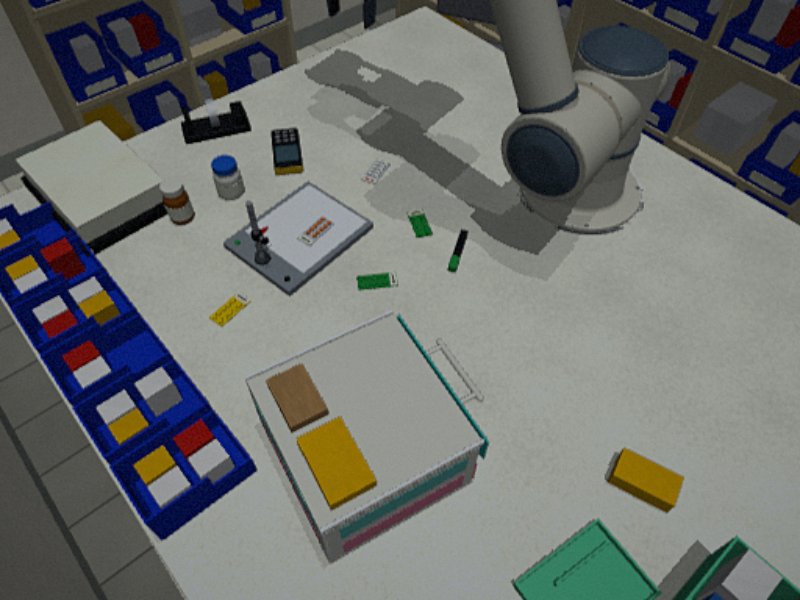

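View pics/t0.png

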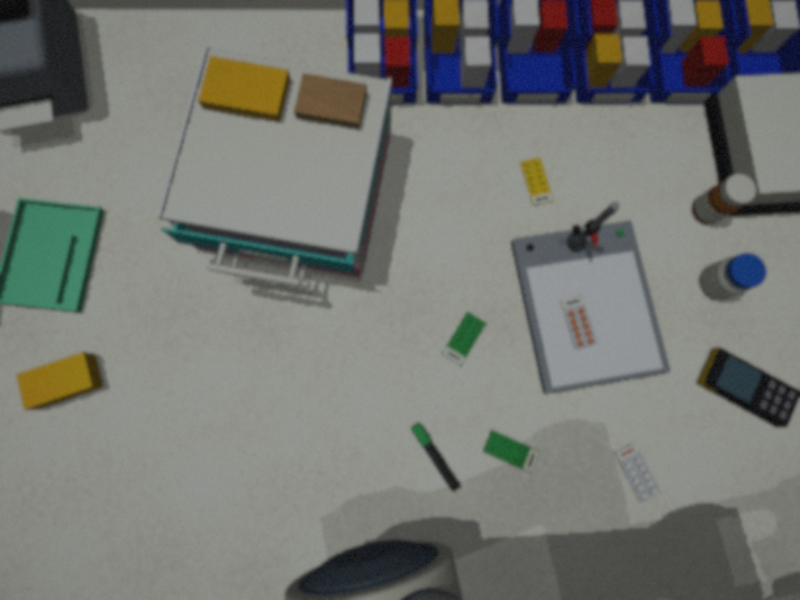

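The strip on the stand is silver with orange tablets, at top view (577,322) in the 800-px picture. Its tab is at about (573,302), and the pointer's red tip is at about (594,240). The look-alikes, all off the stand, are yellow (537,180), green (465,338) and (510,450), and a spare silver strip (637,472). I'll confirm in an enlarged crop of both views.

```bash
python3 - <<'E'
from h import *
a=capture("scene")[:,:,::-1];b=capture("top")[:,:,::-1]
r=lambda i,x,y,w,h:cv2.resize(i[y:y+h,x:x+w],(400,300),interpolation=cv2.INTER_CUBIC)
# crops 80x60 -> x5, bar crops 133x100 -> x3
im=np.vstack([np.hstack([r(b,335,140,80,60),r(a,150,120,80,60)]),np.hstack([r(b,100,130,120,90),r(a,240,190,80,60)])])
cv2.imwrite("pics/c0.png",im)
E
```

```text
(no output)
```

View pics/c0.png

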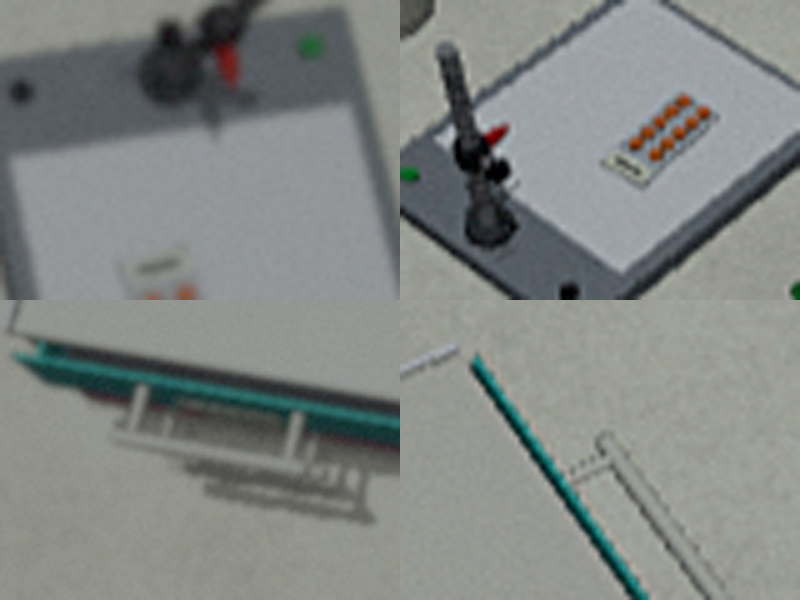

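The enlarged crop confirms it: the silver strip with orange tablets, the only one on the stand, has its tab at top (366,193.4) and scene (195.4,153.4). The red tip is at top (381.4,157) and scene (171.6,145.6). The teal drawer's bar runs from top (133.6,171) to about (193.9,180).

```bash
python3 - <<'E'
from h import *
np.set_printoptions(precision=4,suppress=True)
print("code",atz("top",366,193.4,.02),atz("scene",195.4,153.4,.02))
print("mark",*tri(ray("top",381.4,157),ray("scene",171.6,145.6)))
l,r=atz("top",133.6,171.1,.1255),atz("top",193.9,180,.1255);print("bar",l,r,(l+r)/2,np.linalg.norm(l-r),np.arctan2(*(r-l)[:2]))
# scene bar ends: left end crop (207,137)->; panel top corner
print("bar far end scene",atz("scene",240+207/5,190+137/5,.1255))
print("bar net scene",atz("scene",296,241,.12), atz("top",166,160,.12))
# unit top corners in the top view, z=.15 (800px coords/1.5625)
for u,v in((162,216),(355,250),(390,78),(208,48)): print("corner",atz("top",u*.64,v*.64,.15))
for u,v in((395,314),(482,440),(248,380)): print("sc corner",atz("scene",u*.64,v*.64,.15))
E
```

```text
code [ 0.5801 -0.2627  0.02  ] [ 0.5815 -0.2582  0.02  ]
mark [ 0.6499 -0.2797  0.0878] [np.float64(0.0027246450506898854), np.float64(0.0027246450506898468)]
bar [0.6157 0.2693 0.1255] [0.5943 0.1413 0.1255] [0.605  0.2053 0.1255] 0.1297666475566917 -2.976046825165416
bar far end scene [0.5939 0.153  0.1255]
bar net scene [0.612  0.2256 0.12  ] [0.641  0.2029 0.12  ]
corner [0.6809 0.3266 0.15  ]
corner [0.6302 0.069  0.15  ]
corner [0.8854 0.018  0.15  ]
corner [0.9337 0.2776 0.15  ]
sc corner [0.6272 0.0787 0.15  ]
sc corner [0.679  0.3297 0.15  ]
sc corner [0.879  0.0262 0.15  ]
```

>>> arm_command(
  steps=[
    [0,0,-0.25,-0.116,1],
    [0,0,-0.25,-0.116,1],
    [0,0,-0.25,-0.116,1],
    [0,0,-0.25,-0.116,1],
    [0,0,-0.25,-0.116,1],
    [0,0,-0.25,-0.116,0.33],
    [0.8,0.24,0,0,0.33],
    [0.8,0.24,0,0,0.33],
    [0.8,0.24,0,0,0.33],
    [0.8,0.24,0,0,0.33],
    [0.8,0.24,0,0,0.33],
    [0.8,0.24,0,0,0.33],
  ],
)

```text
clock: 2.4
tool_pos: [0.2935, -0.3763, 0.2555]
ee_rot: [3.141, 0.0, 1.38]
force: [0.7, 0.5, 0.1]
opening: 0.0302
```

>>> arm_command(
  steps=[
    [0.8,0.24,0,0,0.33],
    [0.8,0.24,0,0,0.33],
    [0.8,0.24,0,0,0.33],
    [0.8,0.24,0,0,0.33],
    [0.8,0.24,0,0,0.33],
    [0.8,0.24,0,0,0.33],
    [0.8,0.24,0,0,0.33],
    [0.8,0.24,0,0,0.33],
    [0.8,0.24,0,0,0.33],
    [0.8,0.24,0,0,0.33],
    [0,0,0,0,0.33],
    [0,0,0,0,0.33],
  ],
)

```text
clock: 3.9
tool_pos: [0.4864, -0.0077, 0.2553]
ee_rot: [-3.141, 0.0, 1.381]
force: [0.1, -0.4, 0.6]
opening: 0.0297
```

>>> arm_command(
  steps=[
    [0.78,0.25,0,0,0.33],
    [0.78,0.25,0,0,0.33],
    [0.78,0.25,0,0,0.33],
    [0.78,0.25,0,0,0.33],
    [0.78,0.25,0,0,0.33],
    [0.78,0.25,0,0,0.33],
    [0,0,0.6,0,0.33],
    [0,0,0.6,0,0.33],
    [0,0,0.6,0,0.33],
    [0,0,0,0,0.33],
    [0,0,0,0,0.33],
  ],
)

```text
clock: 5.28
tool_pos: [0.6053, 0.2075, 0.1666]
ee_rot: [3.14, -0.0, 1.379]
force: [0.1, 0.1, 0.5]
opening: 0.03
```

```bash
python3 - <<'E'
from h import *
a=capture("scene")[:,:,::-1];b=capture("top")[:,:,::-1]
r=lambda i,x,y,w,h:cv2.resize(i[y:y+h,x:x+w],(400,500),interpolation=cv2.INTER_CUBIC)
cv2.imwrite("pics/c1.png",np.hstack([r(b,110,110,96,120),r(a,235,165,96,120)]))
for z in(.142,.12): print(proj("scene",[.605,.209,z]),proj("top",[.605,.209,z]))
E
```

```text
[294.09101467 230.46184592] [160.11120654 173.59361956]
[293.33372446 235.07870186] [162.63290771 176.19578323]
```

View pics/c1.png

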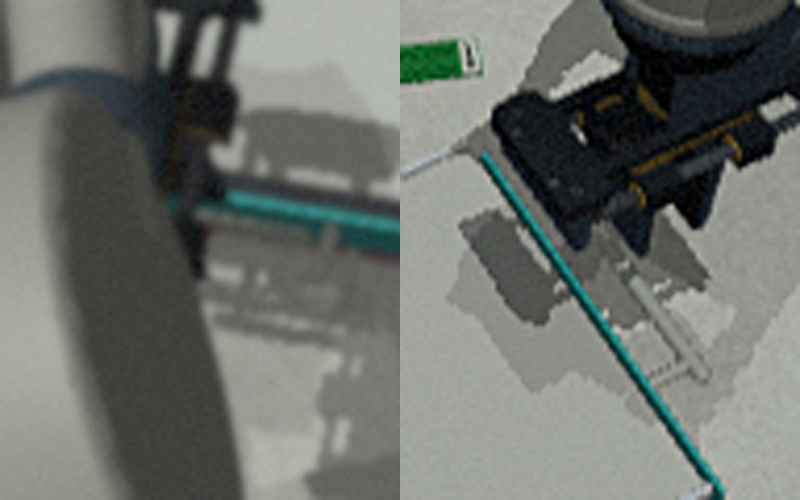

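```bash
python3 - <<'E'
from h import *
np.set_printoptions(precision=4,suppress=True)
ty=np.array([.982,-.19,0]);tx=np.array([.19,.982,0]);T=np.array([.6053,.2075,.1666])
f=lambda P:np.round([400+(proj("scene",P)[0]-235)*400/96,(proj("scene",P)[1]-165)*500/120])
for s in(-28,-15,0,15,28): print(s,f(T+ty*s/1000), f(T+ty*s/1000+tx*.016),f(T+ty*s/1000-tx*.016))
for s in(-60,0,60): print("bar pred",s,f(np.array([.605,.209,.1255])+tx*s/1000))
print("near end",atz("scene",235+(700-400)*.24,165+372*.24,.1255),"panel",[atz("scene",235+(x-400)*.24,165+y*.24,.136) for x,y in((484,155),(720,490))])
E
```

```text
-28 [687. 229.] [703. 249.] [672. 209.]
-15 [669. 238.] [685. 258.] [654. 218.]
0 [648. 249.] [663. 269.] [633. 229.]
15 [626. 260.] [641. 280.] [611. 240.]
28 [607. 269.] [622. 290.] [592. 249.]
bar pred -60 [590. 215.]
bar pred 0 [644. 287.]
bar pred 60 [701. 364.]
near end [0.6204 0.2714 0.1255] panel [array([0.6185, 0.0781, 0.136 ]), array([0.6692, 0.333 , 0.136 ])]
```

```bash
python3 - <<'E'
from h import *
save("scene","c2",(265,175,325,235),10)
E
```

```text
(no output)
```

View pics/c2.png

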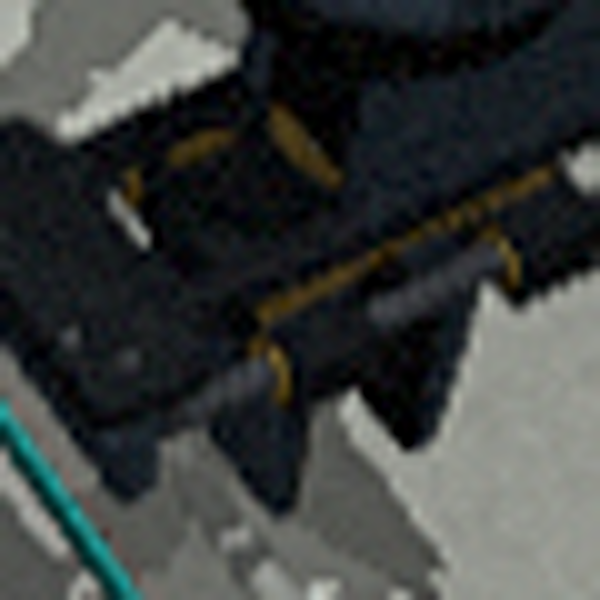

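>>> arm_command(
  steps=[
    [0,0,0.25,0,0.33],
    [0,0,0.25,0,0.33],
    [0,0,0.15,0,0.33],
    [0,0,0,0,0.33],
  ],
)

```text
clock: 5.92
tool_pos: [0.6041, 0.2079, 0.1318]
ee_rot: [-3.14, 0.001, 1.38]
force: [-0.4, 0.4, 0.2]
opening: 0.0303
```

```bash
python3 - <<'E'
from h import *
a=capture("scene")[:,:,::-1];b=capture("top")[:,:,::-1]
r=lambda i,x,y,w,h:cv2.resize(i[y:y+h,x:x+w],(400,600),interpolation=cv2.INTER_CUBIC)
cv2.imwrite("pics/c3.png",np.hstack([r(b,140,130,60,90),r(a,265,175,60,90)]))
o=observe();T=o["tool_pos"];print(T,o["force"])
ty=np.array([.982,-.19,0]);tx=np.array([.19,.982,0])
for s in(-28,-15,0,15,28): print(s,[np.round((proj("scene",T+ty*s/1000+tx*k)-[265,175])*6.667+[400,0]) for k in(-.016,0,.016)],np.round((proj("top",T+ty*s/1000)-[140,130])*6.667))
E
```

```text
[0.60474333 0.20808677 0.13284451] [ 0.36977055  0.33577694 -0.17135509]
-28 [array([629., 318.]), array([653., 349.]), array([677., 381.])] [124. 384.]
-15 [array([600., 332.]), array([624., 364.]), array([648., 395.])] [133. 344.]
0 [array([567., 349.]), array([591., 381.]), array([614., 413.])] [144. 299.]
15 [array([534., 366.]), array([557., 398.]), array([581., 430.])] [155. 254.]
28 [array([504., 381.]), array([528., 413.]), array([551., 446.])] [164. 215.]
```

View pics/c3.png

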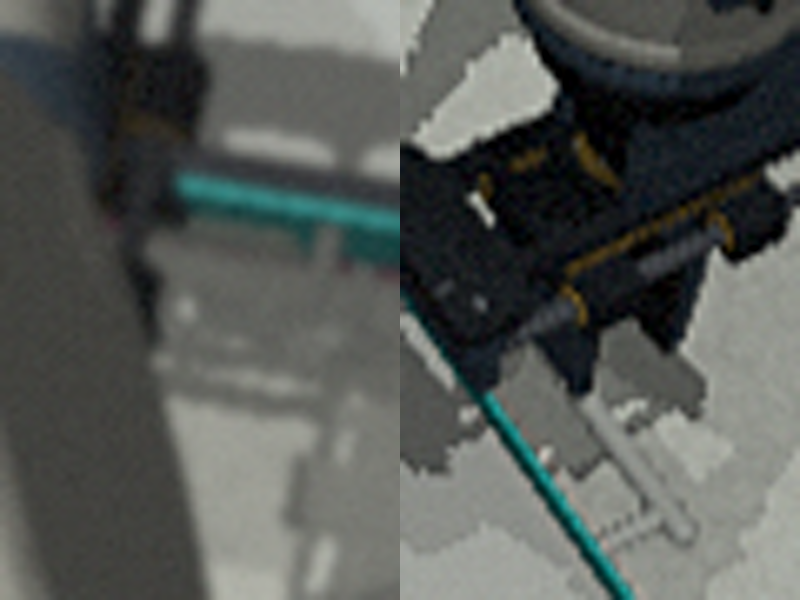

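Top and scene disagree here. In the scene picture the inner fingertip (582,393) looks right above the bar, while the numbers put the bar midway between the fingers. I'll probe gently by touch.

>>> arm_command(
  steps=[
    [0,0,0.06,0,0.33],
    [0,0,0.06,0,0.33],
    [0,0,0.06,0,0.33],
    [0,0,0.04,0,0.33],
    [0,0,0,0,0.33],
  ],
)

```text
clock: 6.65
tool_pos: [0.6045, 0.208, 0.1216]
ee_rot: [-3.141, 0.0, 1.38]
force: [-0.3, -0.1, 0.3]
opening: 0.0298
```

>>> arm_command(
  steps=[
    [0,0,0.1,0,0.33],
    [0,0,0.1,0,0.33],
    [0,0,0.1,0,0.33],
    [0,0,0,0,0.33],
  ],
)

```text
clock: 7.15
tool_pos: [0.6043, 0.208, 0.1062]
ee_rot: [-3.141, 0.0, 1.38]
force: [-0.5, 0.5, 0.4]
opening: 0.0298
```

>>> arm_command(
  steps=[
    [0,0,0,0,0],
    [0,0,0,0,0],
    [0,0,0,0,0],
    [0,0,0,0,0],
  ],
)

```text
clock: 7.65
tool_pos: [0.6047, 0.2081, 0.1069]
ee_rot: [3.141, -0.0, 1.38]
force: [-0.4, 0.3, -0.0]
opening: 0.0007
```

```bash
python3 - <<'E'
from h import *
a=capture("scene")[:,:,::-1];b=capture("top")[:,:,::-1]
r=lambda i,x,y,w,h:cv2.resize(i[y:y+h,x:x+w],(400,600),interpolation=cv2.INTER_CUBIC)
cv2.imwrite("pics/c4.png",np.hstack([r(b,140,130,60,90),r(a,265,175,60,90)]))
print(observe())
E
```

```text
{'clock': 7.75, 'q': array([2.38115158e-01, 5.86615664e-01, 1.39133240e+00, 3.32805579e-05,
       1.16355209e+00, 4.28763474e-01]), 'joint_velocities': array([0.00155285, 0.00114109, 0.0012427 , 0.00195739, 0.00097786,
       0.0004595 ]), 'joint_torque': array([ 1.42476802e-03, -9.25638700e+01, -3.45443916e+01,  7.83492322e-02,
        1.25902843e-03,  1.76700191e-04]), 'tool_pos': array([0.60465504, 0.20810444, 0.10688164]), 'ee_rot': array([ 3.14152124e+00, -6.62469338e-05,  1.38013483e+00]), 'force': array([ 0.98248774, -1.21607788,  0.03798098]), 'ft_torque': array([-0.00981369, -0.05530505,  0.02142548]), 'opening': 0.0004619792778547713}
```

View pics/c4.png

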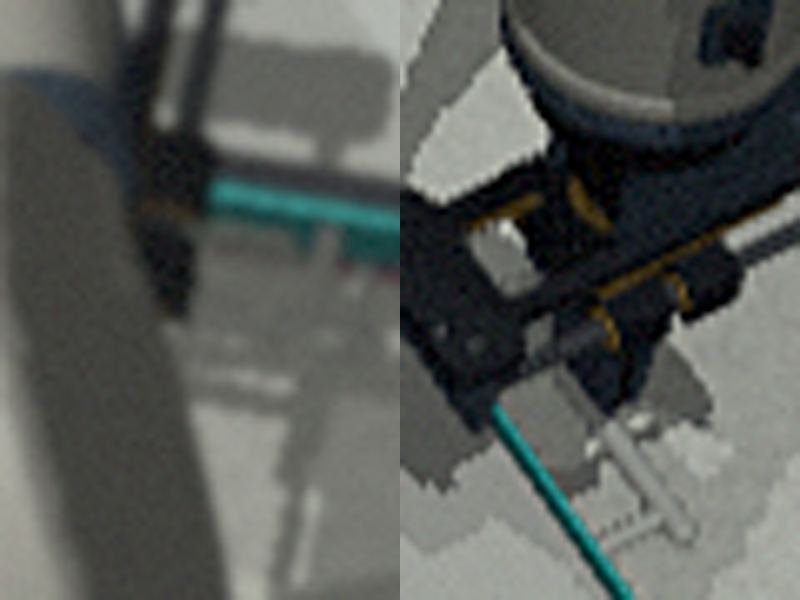

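The fingertip edges in both views sit about 25 mm higher than the reported TCP, so the fingers closed above the bar. I'll open them, go lower and feel for contact.

>>> arm_command(
  steps=[
    [0,0,0,0,0.33],
    [0,0,0,0,0.33],
    [0,0.04,0,0,0.33],
    [0,0,0.08,0,0.33],
    [0,0,0.08,0,0.33],
    [0,0,0.08,0,0.33],
    [0,0,0,0,0.33],
  ],
)

```text
clock: 8.62
tool_pos: [0.6063, 0.2076, 0.0943]
ee_rot: [-3.141, 0.0, 1.38]
force: [0.3, 0.0, 0.1]
opening: 0.03
```

>>> arm_command(
  steps=[
    [0,0,0.08,0,0.33],
    [0,0,0.08,0,0.33],
    [0,0,0.08,0,0.33],
    [0,0,0,0,0.33],
  ],
)

```text
clock: 9.12
tool_pos: [0.6064, 0.2076, 0.0824]
ee_rot: [-3.141, 0.0, 1.38]
force: [-0.1, 0.5, -0.1]
opening: 0.0302
```

>>> arm_command(
  steps=[
    [0,0,0,0,0],
    [0,0,0,0,0],
    [0,0,0,0,0],
    [0,0,0,0,0],
  ],
)

```text
clock: 9.62
tool_pos: [0.6066, 0.2077, 0.0829]
ee_rot: [3.142, -0.0, 1.38]
force: [-1.9, -1.1, 1.9]
opening: 0.01
```

>>> arm_command(
  steps=[
    [0,-0.15,0,0,0],
    [0,-0.27,0,0,0],
    [0,-0.27,0,0,0],
    [0,-0.27,0,0,0],
    [0,-0.27,0,0,0],
    [0,-0.27,0,0,0],
    [0,-0.27,0,0,0],
    [0,-0.27,0,0,0],
    [0,-0.27,0,0,0],
    [0,-0.27,0,0,0],
    [0,-0.27,0,0,0],
    [0,-0.27,0,0,0],
  ],
)

```text
clock: 11.12
tool_pos: [0.453, 0.2381, 0.083]
ee_rot: [3.141, -0.001, 1.38]
force: [3.4, 9.7, -3.2]
opening: 0.0104
```

>>> arm_command(
  steps=[
    [0,-0.05,0,0,0],
    [0,0,0,0,0],
    [0,0,0,0,0],
    [0,0,0,0,0.33],
    [0,0,0,0,0.33],
    [0,0,-0.5,0,0.33],
    [0,0,-1,0,0.33],
    [0,0,-1,0,1],
    [-1,0,-1,0,1],
    [-1,0,0,0,1],
    [-1,0,0,0,1],
    [-1,0,0,0,1],
  ],
)

```text
clock: 12.62
tool_pos: [0.4131, 0.0456, 0.252]
ee_rot: [-3.141, 0.0, 1.38]
force: [-0.1, -0.7, -0.3]
opening: 0.0775
```

>>> arm_command(
  steps=[
    [-1,0,0,0,1],
    [-1,0,0,0,1],
    [-1,0,0,0,1],
    [-1,0,0,0,1],
    [0,0,0,0,1],
    [0,0,0,0,1],
  ],
)

```text
clock: 13.38
tool_pos: [0.3758, -0.1489, 0.2518]
ee_rot: [-3.141, -0.0, 1.379]
force: [-0.0, 0.2, 0.4]
opening: 0.0913
```

```bash
python3 - <<'E'
from h import *
np.set_printoptions(precision=4,suppress=True)
a=capture("scene")[:,:,::-1];b=capture("top")[:,:,::-1]
r=lambda i,x,y,w,h:cv2.resize(i[y:y+h,x:x+w],(400,400),interpolation=cv2.INTER_CUBIC)
cv2.imwrite("pics/c5.png",np.hstack([r(b,80,110,160,160),r(a,210,150,160,160)]))
for c in("scene","top"):
    for l in("drawer_handle","loupe_handle","loupe_lens"):
        print(c,l,[(round(q["centre"][0]*512,1),round(q["centre"][1]*384,1),round(q["conf"],2),atz(c,q["centre"][0]*512,q["centre"][1]*384,.0965)) for q in look_for(l,c)[:3]])
E
```

```text
scene drawer_handle [(315.0, 232.4, 0.62, array([0.5452, 0.2311, 0.0965]))]
scene loupe_handle [(307.2, 243.9, 0.86, array([0.5851, 0.242 , 0.0965]))]
scene loupe_lens [(306.4, 242.8, 0.94, array([0.5844, 0.2383, 0.0965]))]
top drawer_handle [(160.6, 193.7, 0.59, array([0.5716, 0.2179, 0.0965]))]
top loupe_handle [(149.4, 194.8, 0.66, array([0.5695, 0.2421, 0.0965]))]
top loupe_lens [(144.8, 193.2, 0.72, array([0.5733, 0.2523, 0.0965]))]
```

View pics/c5.png

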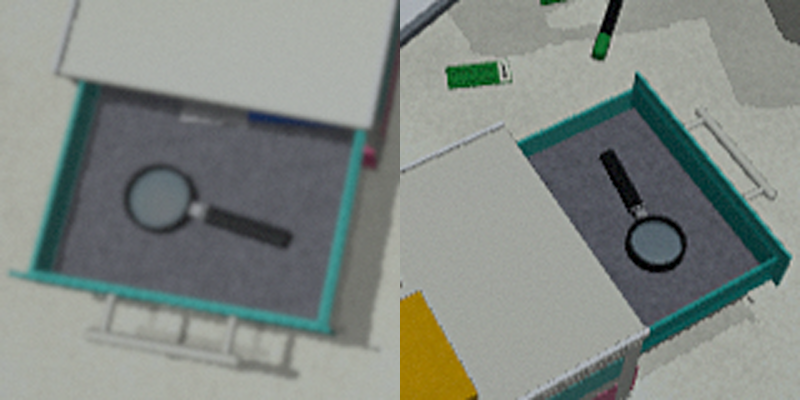

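The drawer is open and the loupe lies in it. In the top view the lens is at (144.4,189.2) and the handle runs from (162.8,195.2) to (196,206). In the scene view the lens is at (312,247.2) and the handle runs from (305,233) to (291,212).

```bash
python3 - <<'E'
from h import *
np.set_printoptions(precision=4,suppress=True)
for c,L,h1,h2 in(("top",(144.4,189.2),(162.8,195.2),(196,206)),("scene",(312,247.2),(305.2,233.2),(291.2,212))):
    L=atz(c,*L,.0965);h1=atz(c,*h1,.1);h2=atz(c,*h2,.1);d=(L-h2)[:2];d/=np.linalg.norm(d)
    print(c,L,h1,h2,np.linalg.norm((L-h1)[:2]),np.linalg.norm((L-h2)[:2]),"dir",d,"grip",L[:2]-.062*d)
E
```

```text
top [0.5822 0.2535 0.0965] [0.5675 0.2122 0.1   ] [0.5424 0.1399 0.1   ] 0.04385709666356786 0.12036157311209696 dir [0.3311 0.9436] grip [0.5617 0.195 ]
scene [0.5827 0.2566 0.0965] [0.5681 0.2175 0.1   ] [0.5492 0.1462 0.1   ] 0.04178921389892524 0.1153492908532739 dir [0.2902 0.957 ] grip [0.5647 0.1973]
```

>>> arm_command(
  steps=[
    [0,0,0,0.082,0.5],
    [0,0,0,0,0.5],
    [0.77,0.138,0,0,0.5],
    [0.77,0.138,0,0,0.5],
    [0.77,0.138,0,0,0.5],
    [0.77,0.138,0,0,0.5],
    [0.77,0.138,0,0,0.5],
    [0.77,0.138,0,0,0.5],
    [0.77,0.138,0,0,0.5],
    [0.77,0.138,0,0,0.5],
    [0.77,0.138,0,0,0.5],
    [0.77,0.138,0,0,0.5],
  ],
)

```text
clock: 15.28
tool_pos: [0.5631, 0.1959, 0.2519]
ee_rot: [-3.141, 0.0, 1.255]
force: [0.8, 0.7, 0.3]
opening: 0.0455
```

>>> arm_command(
  steps=[
    [0,0,0.6,0,0.5],
    [0,0,0.6,0,0.5],
    [0,0,0.6,0,0.5],
    [0,0,0.6,0,0.5],
    [0,0,0.2,0,0.5],
    [0,0,0,0,0.5],
  ],
)

```text
clock: 16.02
tool_pos: [0.5627, 0.1946, 0.122]
ee_rot: [-3.141, 0.0, 1.253]
force: [0.5, -0.0, -0.3]
opening: 0.046
```

>>> arm_command(
  steps=[
    [0,0,0.25,0,0.5],
    [0,0,0.25,0,0.5],
    [0,0,0,0,0.5],
  ],
)

```text
clock: 16.4
tool_pos: [0.562, 0.1943, 0.096]
ee_rot: [-3.14, 0.001, 1.251]
force: [0.3, -0.4, -0.4]
opening: 0.0455
```

```bash
python3 - <<'E'
from h import *
a=capture("scene")[:,:,::-1];b=capture("top")[:,:,::-1]
r=lambda i,x,y,w,h:cv2.resize(i[y:y+h,x:x+w],(400,480),interpolation=cv2.INTER_CUBIC)
cv2.imwrite("pics/c6.png",np.hstack([r(b,120,145,100,120),r(a,255,165,80,96)]))
o=observe();T=o["tool_pos"];print(T,o["force"])
ty=np.array([.95,-.312,0]);tx=np.array([.312,.95,0])
for dz in(0,.0188,.025):
  for s in(-23,23): print(dz,s,[np.round((proj("scene",T+[0,0,dz]+ty*s/1000+tx*k)-[255,165])*5+[400,0]) for k in(-.016,.016)])
E
```

```text
[0.56271341 0.19453312 0.09702238] [-0.15148033  0.40845651 -0.24056381]
0 -23 [array([651., 272.]), array([680., 319.])]
0 23 [array([574., 300.]), array([601., 349.])]
0.0188 -23 [array([655., 252.]), array([684., 300.])]
0.0188 23 [array([576., 281.]), array([604., 329.])]
0.025 -23 [array([657., 246.]), array([685., 294.])]
0.025 23 [array([577., 274.]), array([605., 323.])]
```

View pics/c6.png

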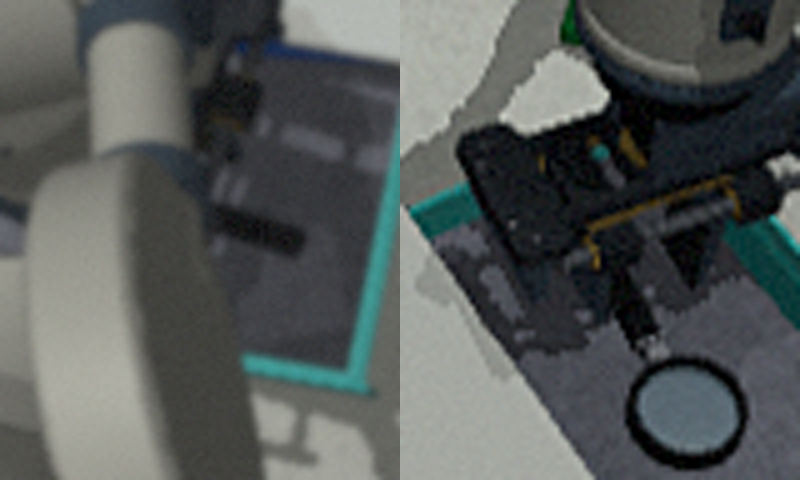

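The fingertips, inner at (597,310) and outer at (695,290), straddle the handle clear of the lens ring, so I'll descend with a feel for the foam.

>>> arm_command(
  steps=[
    [0,0,0.1,0,0.5],
    [0,0,0.1,0,0.5],
    [0,0,0.1,0,0.5],
    [0,0,0.08,0,0.5],
    [0,0,0,0,0.5],
    [0,0,0,0,0.5],
  ],
)

```text
clock: 17.25
tool_pos: [0.5628, 0.1946, 0.0781]
ee_rot: [3.141, -0.0, 1.251]
force: [-0.4, -0.3, 0.5]
opening: 0.0454
```

>>> arm_command(
  steps=[
    [0,0,0.06,0,0.5],
    [0,0,0,0,0.5],
  ],
)

```text
clock: 17.5
tool_pos: [0.5626, 0.1945, 0.0748]
ee_rot: [-3.141, 0.0, 1.251]
force: [-0.5, 0.2, 0.1]
opening: 0.0456
```

>>> arm_command(
  steps=[
    [0,0,0.06,0,0.5],
    [0,0,0,0,0.5],
  ],
)

```text
clock: 17.75
tool_pos: [0.5626, 0.1945, 0.0718]
ee_rot: [-3.141, 0.0, 1.251]
force: [-0.2, 0.4, 0.1]
opening: 0.0455
```

>>> arm_command(
  steps=[
    [0,0,0.06,0,0.5],
    [0,0,0,0,0.5],
  ],
)

```text
clock: 18.0
tool_pos: [0.5625, 0.1945, 0.0688]
ee_rot: [-3.141, 0.0, 1.251]
force: [0.3, -0.0, 0.3]
opening: 0.0455
```

>>> arm_command(
  steps=[
    [0,0,0.06,0,0.5],
    [0,0,0,0,0.5],
  ],
)

```text
clock: 18.25
tool_pos: [0.5626, 0.1945, 0.0658]
ee_rot: [-3.141, 0.0, 1.251]
force: [-0.3, 0.3, 0.1]
opening: 0.0456
```

>>> arm_command(
  steps=[
    [0,0,0.06,0,0.5],
    [0,0,0,0,0.5],
  ],
)

```text
clock: 18.5
tool_pos: [0.5625, 0.1945, 0.0627]
ee_rot: [-3.141, 0.0, 1.251]
force: [-0.6, -0.4, -0.3]
opening: 0.0456
```

>>> arm_command(
  steps=[
    [0,0,0,0,0],
    [0,0,0,0,0],
    [0,0,0,0,0],
    [0,0,0,0,0],
    [0,0,0,0,0],
  ],
)

```text
clock: 19.12
tool_pos: [0.5627, 0.1945, 0.0631]
ee_rot: [-3.142, -0.0, 1.251]
force: [0.4, 0.6, 0.9]
opening: 0.0153
```

>>> arm_command(
  steps=[
    [0,0,-0.2,0,0],
    [0,0,-0.3,0,0],
    [0,0,-0.4,0,0],
    [0,0,-0.4,0,0],
    [0,0,-0.4,0,0],
    [0,0,-0.4,0,0],
    [0,0,-0.4,0,0],
    [0,0,-0.4,0,0],
    [0,0,-0.3,0,0],
    [0,0,-0.2,0,0],
    [0,0,0,0,0],
  ],
)

```text
clock: 20.5
tool_pos: [0.5629, 0.1946, 0.2336]
ee_rot: [3.141, -0.001, 1.251]
force: [0.5, 1.3, -0.6]
opening: 0.0154
```

```bash
python3 - <<'E'
from h import *
a=capture("scene")[:,:,::-1];b=capture("top")[:,:,::-1]
r=lambda i,x,y,w,h:cv2.resize(i[y:y+h,x:x+w],(400,480),interpolation=cv2.INTER_CUBIC)
cv2.imwrite("pics/c7.png",np.hstack([r(b,80,130,100,120),r(a,255,125,100,120)]))
print(observe()["force"],observe()["opening"])
for c in("scene","top"): print(c,[(q["centre"][0]*512,q["centre"][1]*384,q["conf"]) for q in look_for("loupe_lens",c)[:2]])
E
```

```text
[ 0.08375857 -0.10896779 -0.39067382] 0.015514420378110013
scene [(316.8256, 206.5152, 0.73)]
top [(169.4208, 183.7824, 0.8), (185.4976, 193.11360000000002, 0.31)]
```

View pics/c7.png

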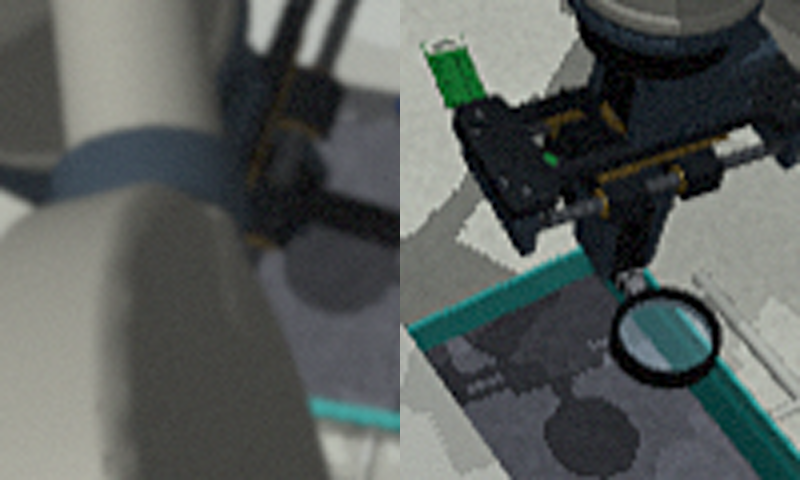

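```bash
python3 - <<'E'
from h import *
for z in (.257,.262,.267,.272): print(z,atz("scene",321.25,209.5,z),proj("scene",[.5825,.2535,z]))
E
```

```text
0.257 [0.57839345 0.25382034 0.257     ] [319.8720779  210.40353845]
0.262 [0.58146023 0.25574714 0.262     ] [320.18336882 209.11865179]
0.267 [0.58452702 0.25767393 0.267     ] [320.49745517 207.82222667]
0.272 [0.5875938  0.25960073 0.272     ] [320.81437479 206.51410697]
```

>>> arm_command(
  steps=[
    [0,0,0,0.05,0],
    [0,0,0,0.1,0],
    [0,0,0,0.1,0],
    [0,0,0,0.1,0],
    [0,0,0,0.1,0],
    [0,0,0,0.1,0],
    [0,0,0,0.1,0],
    [0,0,0,0.097,0],
    [0,0,0,0.05,0],
    [0,0.3,0,0,0],
    [0,0.6,0,0,0],
  ],
)

```text
clock: 22.08
tool_pos: [0.5624, 0.1488, 0.2326]
ee_rot: [3.141, 0.001, 0.003]
force: [0.3, -0.2, -1.4]
opening: 0.0155
```

>>> arm_command(
  steps=[
    [-0.1,0.8,0,0,0],
    [-0.1,0.8,0,0,0],
    [-0.1,0.8,0,0,0],
    [-0.1,0.8,0,0,0],
    [-0.1,0.8,0,0,0],
    [-0.1,0.8,0,0,0],
    [-0.1,0.8,0,0,0],
    [-0.1,0.8,0,0,0],
    [-0.08,0.8,0,0,0],
    [0,0.5,0,0,0],
    [0,0.3,0,0,0],
    [0,0,0,0,0],
  ],
)

```text
clock: 23.58
tool_pos: [0.518, -0.2511, 0.2327]
ee_rot: [-3.141, 0.0, -0.001]
force: [-0.2, 0.7, -1.9]
opening: 0.0157
```

```bash
python3 - <<'E'
from h import *
np.set_printoptions(precision=4,suppress=True)
o1,d1=ray("top",381.4,157);o2,d2=ray("scene",171.6,145.6)
off=np.array([-.0014,-.0045,0])
print(tri((o1,d1),(o2+off,d2)),tri((o1-off/2,d1),(o2+off/2,d2)))
E
```

```text
(array([ 0.6497, -0.2794,  0.0915]), [np.float64(0.0014174418981324978), np.float64(0.0014174418981326058)]) (array([ 0.6504, -0.2772,  0.0915]), [np.float64(0.0014174418981324824), np.float64(0.0014174418981325483)])
```

>>> arm_command(
  steps=[
    [0.02,0.19,0.1,0,0],
    [0,0,0.4,0,0],
    [0,0,0.5,0,0],
    [0,0,0.5,0,0],
    [0,0,0.5,0,0],
    [0,0,0.4,0,0],
    [0,0,0.3,0,0],
    [0,0,0.15,0,0],
    [0,0,0.05,0,0],
    [0,0,0,0,0],
    [0,0,0,0,0],
  ],
)

```text
clock: 24.95
tool_pos: [0.5197, -0.2602, 0.0886]
ee_rot: [3.141, -0.001, -0.001]
force: [-0.7, -0.1, -0.6]
opening: 0.0155
```

```bash
python3 - <<'E'
from h import *
a=capture("scene")[:,:,::-1];b=capture("top")[:,:,::-1]
r=lambda i,x,y,w,h:cv2.resize(i[y:y+h,x:x+w],(400,400),interpolation=cv2.INTER_CUBIC)
cv2.imwrite("pics/c8.png",np.hstack([r(b,325,130,80,80),r(a,150,105,80,80)]))
print(observe()["tool_pos"])
for c in("scene","top"): print(c,[(q["centre"][0]*512,q["centre"][1]*384,q["conf"]) for q in look_for("loupe_lens",c)[:2]])
E
```

```text
[ 0.51960912 -0.26009157  0.08841036]
scene [(191.0784, 130.2144, 0.73)]
top [(395.3152, 143.0016, 0.59)]
```

View pics/c8.png

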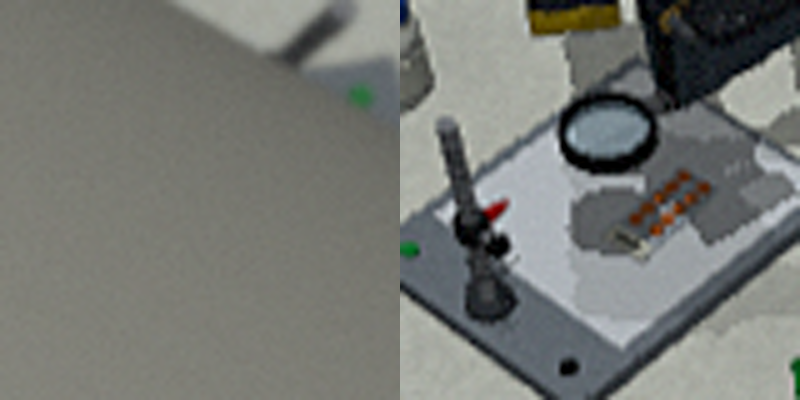

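```bash
cat > ring.py <<'E'
from h import *
np.set_printoptions(precision=4,suppress=True)
from scipy.optimize import least_squares
def ring():
    g=cv2.cvtColor(capture("scene"),cv2.COLOR_RGB2GRAY)
    T=observe()["tool_pos"];n0=proj("scene",T+[.062,0,.0325])
    # glass = bright hole inside the dark ring
    x,y=int(n0[0])-16,int(n0[1])-16
    s=8;gg=cv2.resize(g[y:y+32,x:x+32],None,fx=s,fy=s,interpolation=cv2.INTER_CUBIC)
    m=(gg>70).astype(np.uint8);c,_=cv2.findContours(m,cv2.RETR_CCOMP,cv2.CHAIN_APPROX_NONE)
    c=[k for k in c if cv2.pointPolygonTest(k,(128.,128.),False)>=0 and len(k)>100]
    e=cv2.fitEllipse(min(c,key=cv2.contourArea))
    cen=(np.array(e[0])+.5)/s-.5+[x,y];return cen,np.array(e[1])/s,e[2],T,n0
if __name__=="__main__":
    c,ax,ang,T,n0=ring();print("ellipse",c,ax,ang,"tool",T,"pred",n0)
    t=np.linspace(0,2*np.pi,60);L=T+[.062,0,.0325]
    for tp,tr in((0,0),(.1,0),(-.1,0),(0,.1),(0,-.1)):
        P=np.array([proj("scene",L+.024*np.array([np.cos(a),np.sin(a),tp*np.cos(a)+tr*np.sin(a)])) for a in t]).astype(np.float32)
        e=cv2.fitEllipse(P);print("pred tilt",tp,tr,np.array(e[1]),e[1][0]/e[1][1],e[2])
    print("ratio",ax[0]/ax[1])
    for z in(.115,.12,.125): print(z,atz("scene",*c,z))
E
python3 ring.py
```

```text
ellipse [191.0147 130.9384] [ 9.9725 16.3678] 83.34368896484375 tool [ 0.5195 -0.26    0.0882] pred [191.4845 130.6325]
pred tilt 0 0 [11.0094 15.8473] 0.6947163908120197 83.47064208984375
pred tilt 0.1 0 [10.3809 15.9431] 0.6511195482877691 89.53760528564453
pred tilt -0.1 0 [11.5613 15.8665] 0.7286606707195028 75.9766845703125
pred tilt 0 0.1 [10.009  15.8415] 0.6318205564771003 79.7042007446289
pred tilt 0 -0.1 [11.9716 15.9029] 0.7527930836027974 88.72933959960938
ratio 0.6092767431183039
0.115 [ 0.5804 -0.2651  0.115 ]
0.12 [ 0.583  -0.2605  0.12  ]
0.125 [ 0.5855 -0.256   0.125 ]
```

```bash
python3 - <<'E'
from h import *
np.set_printoptions(precision=4,suppress=True)
C=[atz("top",u*.64,v*.64,.018) for u,v in((513,240),(632,222),(668,370),(546,392))]
S=[atz("scene",u*.64,v*.64,.018) for u,v in((373,226),(306,183),(225,243),(291,291))]
for nm,Q,tip in(("top",C,(381.4,157)),("scene",S,(171.6,145.6))):
    Q=np.array(Q);c=Q.mean(0);print(nm,Q[:,:2],"centre",c)
    ax=(Q[0]+Q[1]-Q[2]-Q[3]) if nm=="top" else (Q[2]+Q[3]-Q[0]-Q[1])
    ax/=np.linalg.norm(ax);t=c+.073*ax;print("axis",ax,"tip xy",t[:2])
    zs=np.arange(.06,.14,.0005);e=[np.linalg.norm(proj(nm,[t[0],t[1],z])-tip) for z in zs];k=int(np.argmin(e));print("z",zs[k],e[k])
E
```

```text
top [[ 0.6837 -0.1764]
 [ 0.7118 -0.3731]
 [ 0.4714 -0.4045]
 [ 0.4419 -0.2123]] centre [ 0.5772 -0.2915  0.018 ]
axis [0.9904 0.1382 0.    ] tip xy [ 0.6495 -0.2815]
z 0.09150000000000003 0.5622641579682989
scene [[ 0.4483 -0.1982]
 [ 0.4776 -0.3986]
 [ 0.7123 -0.3605]
 [ 0.682  -0.1679]] centre [ 0.58   -0.2813  0.018 ]
axis [0.9895 0.1447 0.    ] tip xy [ 0.6523 -0.2707]
z 0.09450000000000003 0.1360575126178444
```

>>> arm_command(
  steps=[
    [-0.05,0.01,0.08,0,0],
    [0,0,0.15,0,0],
    [0,0,0.15,0,0],
    [0,0,0.12,0,0],
    [0,0,0.08,0,0],
    [0,0,0,0,0],
    [0,0,0,0,0],
    [0,0,0,0,0],
  ],
)

```text
clock: 26.2
tool_pos: [0.517, -0.2605, 0.0592]
ee_rot: [3.141, -0.0, -0.001]
force: [0.7, -0.7, -1.2]
opening: 0.0156
```

```bash
sed -i 's/(.115,.12,.125)/(.087,.092,.097)/' ring.py; python3 ring.py; python3 - <<'E'
from h import *
print(observe()["force"],observe()["opening"])
save("scene","c9",(150,110,230,170),8)
for c in("scene","top"): 
    capture(c);print(c,[[(round(q["centre"][0]*512,1),round(q["centre"][1]*384,1),round(q["conf"],2)) for q in look_for(l,c)[:3]] for l in("focus_mark","strip_code")])
E
```

```text
ellipse [192.6211 137.2394] [10.2443 15.9895] 81.99006652832031 tool [ 0.517  -0.2605  0.0592] pred [193.1018 136.9285]
pred tilt 0 0 [10.9413 15.5375] 0.7041887236557518 83.37322998046875
pred tilt 0.1 0 [10.3345 15.627 ] 0.6613247114099817 89.48773193359375
pred tilt -0.1 0 [11.4721 15.56  ] 0.7372809822917706 75.7931137084961
pred tilt 0 0.1 [ 9.9772 15.5338] 0.6422885592298394 79.59675598144531
pred tilt 0 -0.1 [11.8684 15.5893] 0.7613147882014651 88.68518829345703
ratio 0.6406861227398221
0.087 [ 0.5786 -0.2646  0.087 ]
0.092 [ 0.5811 -0.2602  0.092 ]
0.097 [ 0.5836 -0.2558  0.097 ]
[-0.55887584  0.38177942 -0.62015843] 0.015893853654001786
scene [[], [(143.4, 197.2, 0.79), (199.0, 148.9, 0.78), (269.8, 138.8, 0.71)]]
top [[], []]
```

View pics/c9.png

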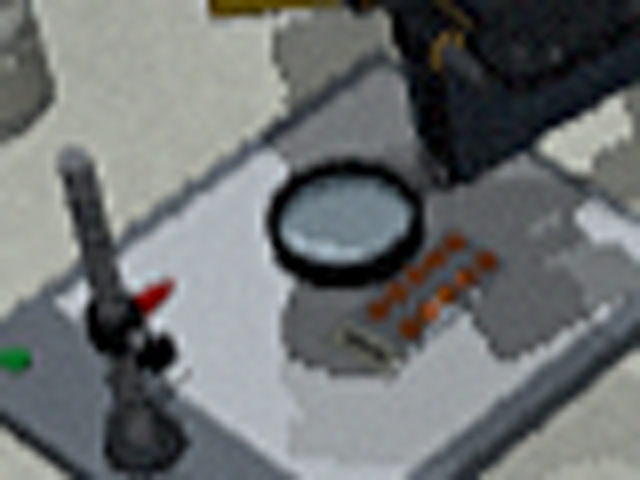

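```bash
python3 -c "
from cell import *
sign_off();o=observe();print(o['clock'],o['opening'],o['tool_pos'])"
```

```text
the job is handed in; nothing more can be done
the job is handed in; nothing more can be done
```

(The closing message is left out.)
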